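# Clip the seal hook onto the case's tie ring

### The arm

A 6-joint arm with a two-finger parallel gripper is mounted at the origin on a cart in front of the work surface, level with it; the furniture and walls round the work are solid. World frame = base frame: x ahead of the robot, y to its left, z up, the work surface at z = 0. Lengths are in m, angles in rad, forces in N, time in s.
With the tool pointing down it reaches from about 0.25 to 0.8 m from the base axis. Payload 3.9 kg.
Tool frame: the origin (TCP) lies midway between the tips of the shut fingers; the grasp point (between the pads) lies r.hold_point_z behind it (r.hold_point_z is the distance from the TCP to the grasp point, in m); z points along the fingers, x is the direction in which the jaws open and shut, and the axes are right-handed (so a half turn about z gives the same grasp; the last joint's range is limited). The gripper opens to 85 mm and grips with 20 to 120 N. Pads are 22 mm wide; open, the fingers measure 114 mm over their backs; the gripper's body (76 mm by 85 mm) begins 54 mm behind the grasp point. The pads swing forward as they close: fully open they stand 13 mm farther back than shut.
Start: joints at [-1.238, 0.26, -0.138, 1.173, 0, 1.571], TCP at [0.172, -0.496, 0.231] pointing down, gripper open.
Joint ranges: [-2.78, 2.78], [-0.83, 1.72], [-1.28, 1.37], [-1.9, 2.12], [-1.57, 1.48], [-3.14, 3.14]. Speed limits (rad/s): [2.57, 2.57, 3.14, 3.14, 3.14, 3.14].

### API

Orientations are given as a rotation vector (axis times angle).
In Python, from workcell import r gives the robot as it stands.
- The arm moves only by the tool play_rows, never from a script. Its argument "series" is a list of rows, each an object with "rot": the turn, a rotation vector about the world's x, y, z in units of 6 degrees (1.0 is 6 degrees), a list of three; "linear": the shift along the world's x, y, z in units of 40 mm (1.0 is 40 mm), a list of three; "hand": the closure in counts, from 0 (fully open) to 255 (shut). A call has 1 to 20 rows; each row is the pose to reach, as a shift and turn from the pose measured when the call began; what a row does not reach only later rows make up. A row lasts 1/12 s, in which the tool goes at most 41.7 mm and 7.16 degrees, less where a joint would pass 70% of its speed; a pose out of reach is approached as far as the arm can. A call with a gripper value outside its range is refused whole. The fingers move at their own pace and stop on an object; "newtons" is the grip in N (left out, the last holds). Time passes only in rows, so rows that repeat a pose let the fingers close. It gives the time, the measured TCP pose, the force and the opening at its end, in the units of the state.
- r.read_state(): the state, without advancing time (a new reading comes with each control period).
- r.grab_frame(name): name is "scene" or "side" or "wrist"; returns a dict with "color" (400x640x3 uint8, blue, green, red), "K" (3x3 intrinsics, pixels), "extrinsics" (4x4, takes a point from camera to world coordinates); the wrist camera has in their place "hand_eye" (4x4, takes a point from camera to tool coordinates, whose origin is the TCP and whose axes are the tool frame's). Camera axes: x right, y up, looking along -z (the intrinsics and any distortion apply to the point x, -y, -z); pixel columns grow to the right and rows downward; lengths in m; the calibration is good to about 2 mm. A picture is of the moment at which its call begins: read the wrist's pose just before it. There is no depth.
- r.job_done(): hands the job in, once; it reports no verdict.
Trained networks look in a picture, given as the dict that the camera call returned (one of the last four; its "shot" number tells which), for a name from the list of things; names that differ only in an ending like _2 or _b are one class to them, and where a whole thing is asked for, a point or a joint stands for the part that bears it (a point fixed in the world has none). Each returns a list of dicts, best first, with "p" (0 to 1); they miss things now and then, are a little off and sometimes report something else, mostly with a low value. They report only what shows in the picture. A call takes as long as a camera call. They do not tell look-alikes from the thing itself.
- r.trace(thing, picture): "pixels" (400x640 bool, what is visible of it) and "centre" ([column, row] in pixels, amid what is visible of it).
The state is a dict: "clock": time; "joints": joint angles; "joint_vel": joint speeds; "joint_efforts": joint torques, N m; "tcp_pos": TCP position; "tool_rot": TCP orientation; "ft_force": force on the tool from outside, world axes, zero at the start; "wrist_torque": the same for the moment, N m; "finger_gap": opening from 0.0 (shut) to 1.0 (fully open).
Only numpy, scipy, OpenCV 4.12 (cv2) and the standard library are available. Lean on these libraries where they do the work, as an engineer would, in place of code of your own. Each camera call takes 0.05 s, during which the arm holds its last target. There are 200 camera calls.

### The job

Mark the specimen case as sealed: pick up the seal hook by its upright grip and push its sprung gate against the upright leg of the tie ring on the case's front, gently and by feel, until the leg is inside the hook and the gate snaps shut. Then, with the gate shut, give the hook a light but firm tug back for about a second, so that the leg bears on the inside of the gate, lay the hook flat on the worktop, still clipped on, and let go. Leave the small white jar and the vial beside the ring where they stand.

Things in the scene. Friction and masses are not known exactly. Their poses are not given: they have to be found in the camera images.
- seal_hook: loose handled snap hook, about 170 to 260 g, lying flat. Origin: underside of the middle of its grip, x forward, z up. The grip is an upright grey ribbed block 56 mm along x, 14 mm thick along y, 34 mm high; a white plate (3 mm thick, 30 high) sticks out behind it to x = -61 mm. In front lies a level frame of 12 mm steel rod, 12 mm high, on a shank. It is front-heavy: hold the grip firmly
- hook_grip (a point): point to hold the hook: in the middle of the grip's thickness, at x = 8, y = 0, z = 20 mm of the hook. The frame's shank has been set in or out by e = 0 to 24 mm, different each time and NOT measured by any pose here; it stays so (it holds over 60 N). All x of the frame given below are for e = 0: add e. So where the frame meets the ring must be felt (force, gate angle) or seen
- gate (a joint): the hook's sprung gate across the frame's far side (x = 96 + e mm), an 8 mm bar pivoted upright at y = -24, ending at y = +12 mm: 0 rad shut, positive swung into the hook, at most 1.4. Spring 0.08 N m shut, +0.1 per rad: pushing it takes 3 to 6 N. A leg at y = +3 slips past its end, and it springs shut, at about x = 65 to 70 + e mm (a little later for a leg further right)
- specimen_case: fixed grey case 90 x 240 x 96 mm (carrying handle to 112 mm) with a tie ring on its front. Origin: on the worktop at the foot of the ring's upright leg; x points from the leg to the case, z up. Front of the case at x = 57 to 66 mm. The hook comes on along this +x, its underside 0 to 25 mm above the worktop, its front passing through the ring
- tie_ring: the ring: 8 mm round steel, rigid, origin and axes as specimen_case. Its leg stands at the origin from the worktop to 60 mm height, then it runs level back to the case. The hook must not press on it with more than 16 N
- ring_leg (a point): centre of the ring's upright leg, 12 mm above the worktop. In the hook (mm, add e to x): frame side rods lie at y = -24 and +24, the left one ending in a round nose reaching in to y = +14 at x = 96; leg first touches the shut gate at x = 104, goes in best at y = 0 to +6, strikes the solid cross rod at x = 55, and pulled back bears on the shut gate from inside at x = 88
- white_jar: small open white jar, 48 mm across and 54 mm high, beside the ring on the left; origin under its centre. Must stay where it stands
- vial: small vial with a dark cap, 23 mm across and 51 mm high, beside the ring on the right; origin under its centre. Must stay where it stands
Things that resemble listed ones, but are neither listed nor needed, are in the scene too. Of the things that look like the seal_hook, the smaller one is meant.

How it is judged:
On the way, in this order (a step that is already met when the one before it is completed fails the run):
1. the gate is pushed open by the ring's leg (gate past 0.4 rad, leg touching the hook) (value of joint gate above 0.4 rad and contact force between seal_hook and tie_ring above 1 N), for 0.05 s.
2. the leg is inside the hook and the gate has snapped shut (value of joint gate below 0.1 rad and x of ring_leg in the frame of seal_hook between 0.05 and 0.1 m and y of ring_leg in the frame of seal_hook between -0.021 and 0.021 m), for 0.05 s.
3. tug: the leg bears on the inside of the shut gate with more than 4 N for 0.3 s (value of joint gate below 0.1 rad and x of ring_leg in the frame of seal_hook between 0.082 and 0.116 m and contact force between seal_hook and tie_ring above 4 N), for 0.3 s.
At the end, for the whole second after the job is handed in: the hook lies at rest flat on the worktop (underside within 4 mm of it, tilted less than 0.1 rad), let go, with the ring's leg inside its frame (50 to 116 mm ahead of the middle of the grip, shank setting included, and within 21 mm to the side) and the gate shut (under 0.1 rad) (value of joint gate below 0.1 rad and x of ring_leg in the frame of seal_hook between 0.05 and 0.116 m and y of ring_leg in the frame of seal_hook between -0.021 and 0.021 m and height (world z) of seal_hook below 0.004 m and angle between seal_hook's own z axis and vertical below 0.1 rad and linear speed of seal_hook below 0.02 m/s); the robot touches nothing.
It fails at once if the hook bears on the ring with more than 16 N (contact force between seal_hook and tie_ring above 16 N).
It fails at once if the small white jar or the vial is moved by more than 20 mm (distance of any of white_jar, vial from where it was at the start of the episode above 0.02 m).
It also fails if it takes over 54 s, if anything falls off the work surface, if the arm or the gripper's body presses on something with over 40 N, if the wrist force passes 120 N, or if a joint passes its speed limit or range.

## Working session

There is one attempt and no reset: what is moved stays moved. The work goes in short steps, Python scripts to look and compute and a tool call to move; the robot and the scene stay as the last step left them, time stands still between calls to the robot, and variables do not carry over. Pictures are saved under pics/ and viewed, about 8 in all and at most 12, crops included, and the job is handed in when it is done.

Besides the shell and the picture viewer there is one more tool, called after "Emit:" as name([rows], argument=value, ...), one row to a line, values as JSON. play_rows: Moves the arm, as the interface text tells. Its arguments: {"type":"object","properties":{"series":{"type":"array"},"newtons":{"type":"number"}},"required":["series"]}

```bash
mkdir -p pics; ls; cat > h.py <<'E'
from workcell import r
import numpy as np, cv2
def ray(f,px):
    K=f["K"];E=np.array(f["extrinsics"]);u,v=px
    d=np.linalg.inv(np.array(K))@[u,v,1]; d=np.array([d[0],-d[1],-d[2]])
    return E[:3,3],E[:3,:3]@d
def onz(f,px,z):
    o,d=ray(f,px);return o+d*(z-o[2])/d[2]
def proj(f,P):
    E=np.array(f["extrinsics"]);c=E[:3,:3].T@(np.array(P)-E[:3,3]);q=np.array(f["K"])@[c[0],-c[1],-c[2]];return q[:2]/q[2]
E
python3 - <<'E'
from h import *
print(r.read_state(), r.hold_point_z)
ims=[]
for n in("scene","side"):
    f=r.grab_frame(n);ims.append(f["color"]);print(n,[k for k in f if k!='color'],np.round(f["extrinsics"],3).tolist(),np.round(f["K"],1).tolist())
    for t in("seal_hook","specimen_case","tie_ring","white_jar","vial","gate"):
        for d in r.trace(t,f)[:4]:
            c=d["centre"];print(n,t,round(d["p"],2),np.round(c),d["pixels"].sum(),np.round(onz(f,c,.015),3))
cv2.imwrite("pics/a.png",ims[0]);cv2.imwrite("pics/b.png",ims[1])
E
```

```text
pics
{'clock': 0.0, 'joints': array([-1.23798470e+00,  2.60686016e-01, -1.39386333e-01,  1.17270219e+00,
        3.77381547e-05,  1.57083393e+00]), 'joint_vel': array([ 1.79217514e-03, -1.48773877e-03, -1.40346840e-03,  2.49748333e-05,
        4.96103546e-04,  9.70562967e-04]), 'joint_efforts': array([ 1.44855712e-04, -4.05681181e+01,  2.53920239e+01,  1.88501232e-02,
       -1.11720469e-04,  1.09193710e-06]), 'tcp_pos': array([ 0.17130421, -0.49553539,  0.23045733]), 'tool_rot': array([-2.55771768e+00,  1.82216221e+00,  2.49554597e-03]), 'ft_force': array([-0.51574731,  0.43385488,  0.46884006]), 'wrist_torque': array([0.01794963, 0.03976656, 0.0057625 ]), 'finger_gap': 0.9997536393300845} 0.0187
scene ['K', 'extrinsics', 'shot'] [[-0.426, 0.619, -0.659, -0.245], [-0.905, -0.306, 0.297, 0.596], [-0.018, 0.723, 0.691, 0.799], [0.0, 0.0, 0.0, 1.0]] [[457.2, 0.0, 316.2], [0.0, 457.2, 190.6], [0.0, 0.0, 1.0]]
scene seal_hook 0.72 [280. 199.] 603 [0.516 0.352 0.015]
scene seal_hook 0.68 [220. 264.] 1461 [0.39  0.54  0.015]
scene specimen_case 0.92 [360. 131.] 4092 [0.67  0.041 0.015]
sce
[... 436 characters left out ...]
0.13, 0.349], [-0.163, -0.593, 0.789, 0.99], [0.001, 0.799, 0.601, 0.615], [0.0, 0.0, 0.0, 1.0]] [[380.4, 0.0, 312.6], [0.0, 380.4, 202.8], [0.0, 0.0, 1.0]]
side seal_hook 0.88 [302. 242.] 861 [0.479 0.356 0.015]
side seal_hook 0.87 [335. 314.] 2558 [0.379 0.541 0.015]
side specimen_case 0.91 [270. 164.] 3006 [0.637 0.03  0.015]
side tie_ring 0.56 [296. 163.] 124 [0.562 0.01  0.015]
side white_jar 0.82 [294. 189.] 371 [0.54  0.15  0.015]
side white_jar 0.21 [289. 161.] 88 [0.584 0.    0.015]
side vial 0.47 [310. 157.] 114 [ 0.525 -0.033  0.015]
side gate 0.7 [282. 316.] 115 [0.478 0.561 0.015]
side gate 0.52 [258. 242.] 22 [0.58  0.371 0.015]
side gate 0.22 [302. 163.] 34 [0.544 0.006 0.015]
```

```bash
python3 - <<'E'
from h import *
a=cv2.imread("pics/a.png")[90:310,170:450];b=cv2.imread("pics/b.png")[120:340,210:400]
A=cv2.resize(a,None,fx=2.1,fy=2.1*1.2/1.2,interpolation=3)
h=300
A=cv2.resize(a,(700,550),interpolation=3)
B=cv2.resize(b,(518,600),interpolation=3)
cv2.imwrite("pics/a2.png",A);cv2.imwrite("pics/b2.png",B)
E
```

```text
(no output)
```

View pics/a2.png

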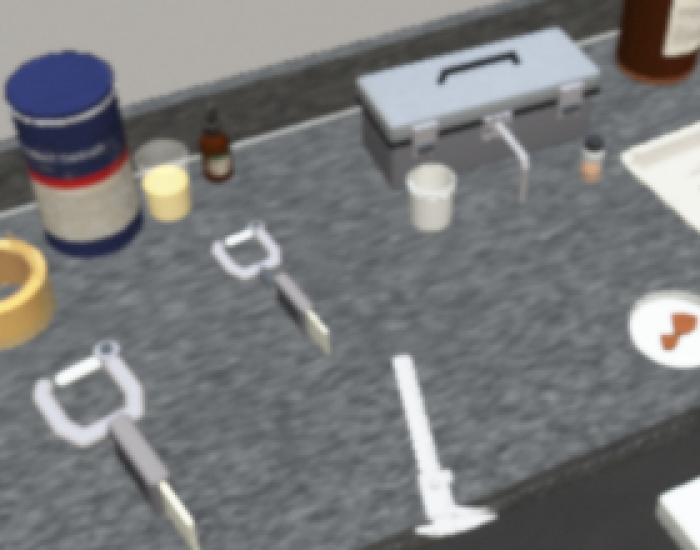

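View pics/b2.png

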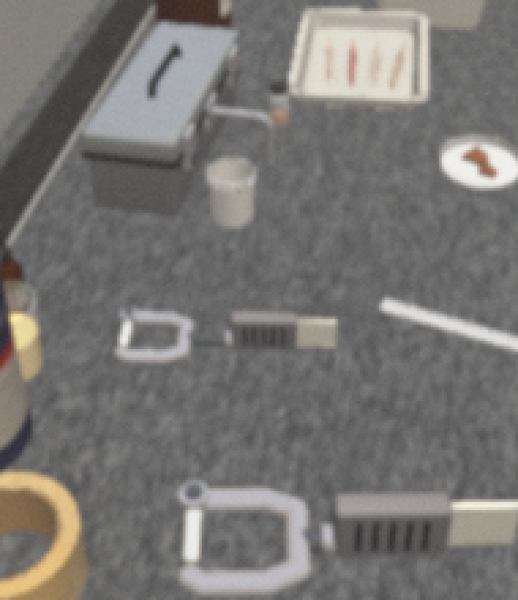

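The scene picture shows two hooks. The larger is at about full-frame (216,266) and the smaller at (278,206). The smaller one fits the description. The ring leg's foot is at about scene (379,170) and side (309,179), between the jar (342,171) and the vial (408,153).

```bash
python3 - <<'E'
from h import *
s=r.grab_frame("scene");d=r.grab_frame("side")
def tri(p,q):
    (a,u),(b,v)=ray(s,p),ray(d,q)
    A=np.stack([u,-v],1);t=np.linalg.lstsq(A,b-a,rcond=None)[0]
    x,y=a+u*t[0],b+v*t[1];return np.round((x+y)/2,4),np.round(np.linalg.norm(x-y),4)
print("leg foot",onz(s,(379.2,170),0),onz(d,(309,178.7),0),"top",tri((380,154),(309,163.3)))
for n,f in(("s",s),("d",d)):
    for t,z in(("seal_hook",.01),("white_jar",.027),("vial",.025),("tie_ring",.03)):
        for e in r.trace(t,f)[:2]:
            ys,xs=np.nonzero(e["pixels"]);P=np.array([onz(f,(x,y),z)[:2] for x,y in zip(xs,ys)])
            m=P.mean(0);w,V=np.linalg.eigh(np.cov((P-m).T));l=(P-m)@V[:,1]
            print(n,t,round(e["p"],2),m.round(3),"yaw",np.degrees(np.arctan2(V[1,1],V[0,1])).round(1),"ends",(m+V[:,1]*l.min()).round(3),(m+V[:,1]*l.max()).round(3))
print("tail/gate side",onz(d,(333.6,242),.017),onz(d,(255.9,242.5),.006),"case bottom front edge", onz(s,(330,165),0),onz(s,(378,152),0))
p=cv2.resize(d["color"][220:270,240:350],(770,350),interpolation=3);q=cv2.resize(d["color"][140:210,240:350],(550,350),interpolation=3)
q2=cv2.resize(s["color"][120:190,320:430],(550,350),interpolation=3)
cv2.imwrite("pics/c.png",np.vstack([np.hstack([p[:, :770]]),cv2.resize(np.hstack([q,q2]),(770,245))]))
E
```

```text
leg foot [0.51499488 0.06938713 0.        ] [0.5112761 0.067718  0.       ] top (array([0.5102, 0.0753, 0.0585]), np.float64(0.0025))
s seal_hook 0.65 [0.509 0.354] yaw -171.6 ends [0.595 0.367] [0.408 0.34 ]
s seal_hook 0.65 [0.4   0.544] yaw -170.0 ends [0.5   0.562] [0.262 0.52 ]
s white_jar 0.62 [0.505 0.361] yaw -172.2 ends [0.579 0.371] [0.398 0.346]
s white_jar 0.6 [0.534 0.17 ] yaw 151.3 ends [0.581 0.144] [0.488 0.195]
s vial 0.46 [ 0.519 -0.016] yaw 141.3 ends [ 0.55  -0.041] [0.488 0.009]
s tie_ring 0.78 [0.591 0.052] yaw 167.9 ends [0.628 0.044] [0.487 0.074]
s tie_ring 0.2 [0.651 0.049] yaw 102.0 ends [ 0.688 -0.127] [0.616 0.211]
d seal_hook 0.95 [0.5   0.351] yaw -170.1 ends [0.593 0.367] [0.41  0.335]
d seal_hook 0.95 [0.383 0.538] yaw -164.8 ends [0.489 0.567] [0.257 0.503]
d white_jar 0.68 [0.534 0.166] yaw 101.9 ends [0.546 0.111] [0.522 0.222]
d vial 0.49 [ 0.516 -0.02 ] yaw 100.8 ends [ 0.525 -0.066] [0.508 0.025]
tail/gate side [0.40585698 0.34500363 0.017     ] [0.58615789 0.36457798 0.006     ] case bottom front edge [0.5911267  0.17680988 0.        ] [0.58151544 0.03341448 0.        ]
```

View pics/c.png

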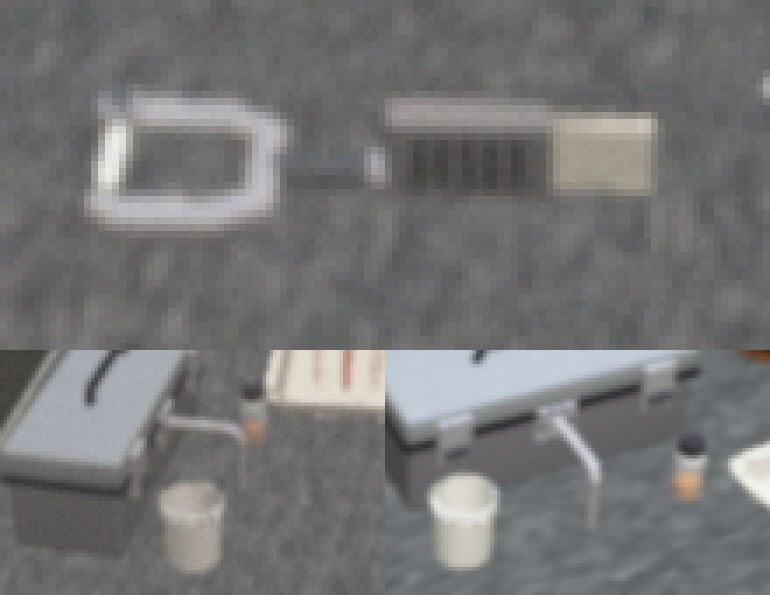

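The smaller hook shows clearly. It lies at a yaw of about 6–9°, with its gate pivot on the far (right) side. The gate-to-tail distance suggests e is about 20–24 mm. I'll check the wrist camera offset and the ring's direction, then move.

```bash
python3 - <<'E'
from h import *
s=r.grab_frame("scene");d=r.grab_frame("side");w=r.grab_frame("wrist")
def tri(p,q):
    (a,u),(b,v)=ray(s,p),ray(d,q)
    t=np.linalg.lstsq(np.stack([u,-v],1),b-a,rcond=None)[0]
    x,y=a+u*t[0],b+v*t[1];return np.round((x+y)/2,4),np.round(np.linalg.norm(x-y),4)
print(tri((367,138.6),(288.6,158.6)),tri((380.6,154.3),(308.6,163.4)))
print(np.round(w["hand_eye"],3),np.round(w["K"],1))
E
```

```text
(array([0.5672, 0.0814, 0.0713]), np.float64(0.0015)) (array([0.5117, 0.0723, 0.0558]), np.float64(0.0017))
[[ 1.     0.     0.     0.   ]
 [ 0.    -0.963 -0.269 -0.068]
 [ 0.     0.269 -0.963 -0.142]
 [ 0.     0.     0.     1.   ]] [[327.4   0.  320.3]
 [  0.  327.4 203.4]
 [  0.    0.    1. ]]
```

Emit:
play_rows([
  {"rot": [0,0,1.15],"linear": [0.5,0.9,0],"hand": 0},
  {"rot": [0,0,2.3],"linear": [0.9,1.8,0],"hand": 0},
  {"rot": [0,0,3.4],"linear": [1.3,2.7,0],"hand": 0},
  {"rot": [0,0,4.6],"linear": [1.7,3.5,0],"hand": 0},
  {"rot": [0,0,5.7],"linear": [2.1,4.3,0],"hand": 0},
  {"rot": [0,0,6.9],"linear": [2.5,5.1,0],"hand": 0},
  {"rot": [0,0,8],"linear": [2.9,5.9,0],"hand": 0},
  {"rot": [0,0,9.2],"linear": [3.3,6.7,0],"hand": 0},
  {"rot": [0,0,10.3],"linear": [3.7,7.5,0],"hand": 0},
  {"rot": [0,0,11.4],"linear": [4.1,8.3,0],"hand": 0},
  {"rot": [0,0,12.6],"linear": [4.5,9.1,0],"hand": 0},
  {"rot": [0,0,13.7],"linear": [4.9,9.9,0],"hand": 0},
  {"rot": [0,0,14.9],"linear": [5.3,10.7,0],"hand": 0},
  {"rot": [0,0,16],"linear": [5.6,11.4,0.2],"hand": 0},
  {"rot": [0,0,17.2],"linear": [5.9,12.1,0.3],"hand": 0},
  {"rot": [0,0,18.3],"linear": [6.2,12.8,0.4],"hand": 0},
  {"rot": [0,0,19.4],"linear": [6.5,13.5,0.5],"hand": 0},
  {"rot": [0,0,20.6],"linear": [6.5,14,0.5],"hand": 0},
  {"rot": [0,0,21.7],"linear": [6.5,14.1,0.5],"hand": 0},
  {"rot": [0,0,22.9],"linear": [6.5,14.1,0.5],"hand": 0},
])

```text
clock: 3.02
tcp_pos: [0.4318, 0.0695, 0.2513]
tool_rot: [-2.62, -1.733, -0.001]
ft_force: [-1.0, 0.2, -0.1]
finger_gap: 1.0
```

Emit:
play_rows([
  {"rot": [0,0,1.1],"linear": [0,0,0],"hand": 0},
  {"rot": [0,0,2.2],"linear": [0,0,0],"hand": 0},
  {"rot": [0,0,3.3],"linear": [0,0,0],"hand": 0},
  {"rot": [0,0,4.3],"linear": [0,0,0],"hand": 0},
  {"rot": [0,0,5],"linear": [0,0,0],"hand": 0},
  {"rot": [0,0,5],"linear": [0,0,0],"hand": 0},
])

```text
clock: 3.52
tcp_pos: [0.4318, 0.0696, 0.2514]
tool_rot: [-2.081, -2.353, -0.001]
ft_force: [0.6, 0.4, 0.2]
finger_gap: 1.001
```

```bash
cat >> h.py <<'E'
from scipy.spatial.transform import Rotation as R
def wrist():
    st=r.read_state();f=r.grab_frame("wrist");T=np.eye(4);T[:3,:3]=R.from_rotvec(st["tool_rot"]).as_matrix();T[:3,3]=st["tcp_pos"]
    f=dict(f);f["extrinsics"]=T@np.array(f["hand_eye"]);return f,st
def yawx(st):
    x=R.from_rotvec(st["tool_rot"]).as_matrix()[:,0];return np.degrees(np.arctan2(x[1],x[0]))
E
python3 - <<'E'
from h import *
f,st=wrist();print(st["clock"],st["tcp_pos"],yawx(st),st["joints"].round(2),f["shot"])
np.savez("w1.npz",E=f["extrinsics"],K=f["K"])
for t in("tie_ring","white_jar","vial","specimen_case"):
    for e in r.trace(t,f)[:2]: print(t,round(e["p"],2),np.round(e["centre"]),e["pixels"].sum(),onz(f,e["centre"],.03).round(3))
cv2.imwrite("pics/w1.png",f["color"])
E
```

```text
3.5167 [0.43177267 0.0695554  0.25139642] 97.01747084590983 [ 0.16  0.1  -0.29  1.18  0.    0.04] 8
tie_ring 0.56 [314. 292.] 855 [0.579 0.079 0.03 ]
white_jar 0.81 [392. 270.] 1689 [0.538 0.171 0.03 ]
vial 0.77 [242. 235.] 506 [ 0.515 -0.014  0.03 ]
vial 0.55 [525. 310.] 112 [0.573 0.348 0.03 ]
specimen_case 0.67 [304. 321.] 14091 [0.623 0.072 0.03 ]
specimen_case 0.65 [312. 295.] 938 [0.584 0.078 0.03 ]
```

View pics/w1.png

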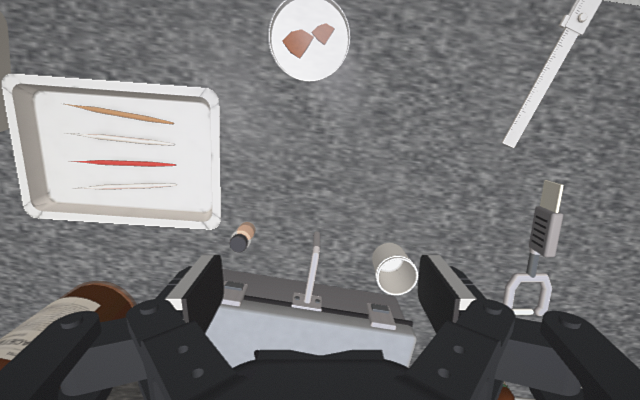

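Wrist picture: the leg's foot is at (318,226), its top at (316,247), and the level rod ends at (309,299). The jar is at (392,270) and the vial at (242,235). The hook is at the right, with its tail at (554,183) and its gate at (523,311).

```bash
python3 - <<'E'
from h import *
z=np.load("w1.npz");f=dict(extrinsics=z["E"],K=z["K"]);im=cv2.imread("pics/w1.png")
P=lambda u,v,h:onz(f,(u,v),h).round(4)
a=P(318,227,0);t=P(316,247,.056);e=P(309,299,.056);print("foot",a,"top",t,"end",e,"yaw ring",np.degrees(np.arctan2(*(e-t)[1::-1])))
c1,c2=P(222,290,.07),P(411,326,.07);print(c1,c2,"case yaw",np.degrees(np.arctan2(-(c2-c1)[0],(c2-c1)[1])))
print("tail",P(555,182,.03),"gate",P(523,311,.006))
print(proj(f,[a[0],a[1],0]))
g=im[170:330,480:580];h=im[200:310,260:370]
cv2.imwrite("pics/d.png",np.hstack([cv2.resize(g,(360,576),interpolation=3),cv2.resize(h,(440,576),interpolation=3)]))
E
```

```text
foot [0.5043 0.0756 0.    ] top [0.5081 0.0741 0.056 ] end [0.5737 0.0738 0.056 ] yaw ring -0.262021555299724
[ 0.5656 -0.0235  0.07  ] [0.5855 0.1929 0.07  ] case yaw -5.2541045303600855
tail [0.4075 0.3342 0.03  ] gate [0.5877 0.3646 0.006 ]
[318.02360735 227.0142297 ]
```

View pics/d.png

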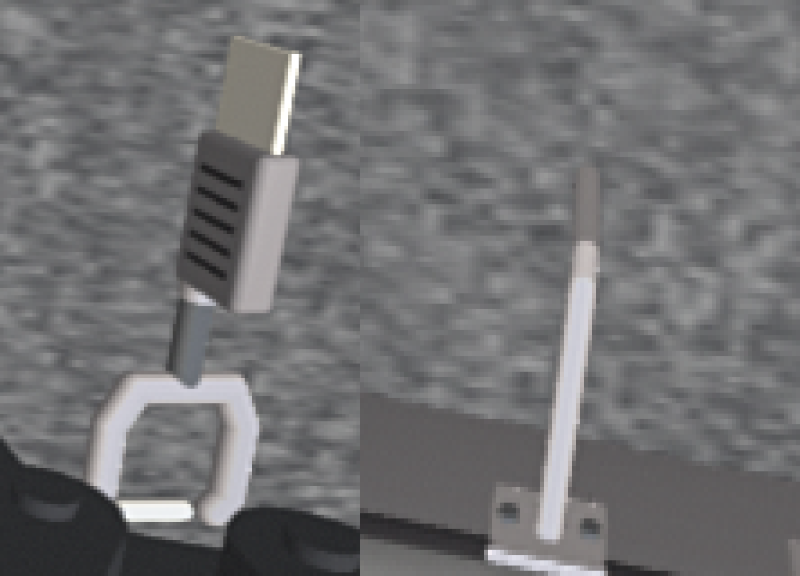

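```bash
python3 - <<'E'
from h import *
z=np.load("w1.npz");f=dict(extrinsics=z["E"],K=z["K"])
P=lambda u,v,h:onz(f,(u,v),h).round(4)
ya=lambda a,b:np.degrees(np.arctan2(*(b-a)[1::-1])).round(1)
a=P(316.75,232.5,0);t=P(316,248.7,.06);e=P(307.5,302,.06);print("foot front",a,"top",t,"end",e,"yaw",ya(t,e))
T,b,g,k=P(561.4,184.7,.031),P(557.2,213.3,.034),P(549.7,255.6,.034),P(523,312,.006)
print(T,b,g,k,"mid",(b+g)/2,np.linalg.norm(g-b),ya(b,g),ya(T,g),ya(b,k),"gate-mid",np.linalg.norm((k-(b+g)/2)[:2]))
E
```

```text
foot front [0.5119 0.0749 0.    ] top [0.5084 0.0742 0.06  ] end [0.5754 0.0723 0.06  ] yaw -1.6
[0.4096 0.3416 0.031 ] [0.4423 0.3451 0.034 ] [0.4945 0.3528 0.034 ] [0.5892 0.3651 0.006 ] mid [0.4684  0.34895 0.034  ] 0.05276485572803167 8.4 7.5 7.8 gate-mid 0.12187478205108708
```

Emit:
play_rows([
  {"rot": [0,0,0.1],"linear": [0.15,0.9,0],"hand": 0},
  {"rot": [0,0,0.17],"linear": [0.3,1.8,0],"hand": 0},
  {"rot": [0,0,0.17],"linear": [0.45,2.7,0],"hand": 0},
  {"rot": [0,0,0.17],"linear": [0.6,3.6,-0.2],"hand": 0},
  {"rot": [0,0,0.17],"linear": [0.75,4.5,-0.5],"hand": 0},
  {"rot": [0,0,0.17],"linear": [0.9,5.3,-1],"hand": 0},
  {"rot": [0,0,0.17],"linear": [1,6.1,-1.5],"hand": 0},
  {"rot": [0,0,0.17],"linear": [1.1,6.7,-2],"hand": 0},
  {"rot": [0,0,0.17],"linear": [1.1,7,-2.6],"hand": 0},
  {"rot": [0,0,0.17],"linear": [1.1,7,-3],"hand": 0},
  {"rot": [0,0,0.17],"linear": [1.1,7,-3],"hand": 0},
])

```text
clock: 4.68
tcp_pos: [0.4733, 0.3488, 0.1271]
tool_rot: [-2.061, -2.369, 0.011]
ft_force: [-0.7, -0.9, -0.2]
finger_gap: 0.998
```

```bash
python3 - <<'E'
from h import *
f,st=wrist();print(st["clock"],st["tcp_pos"],yawx(st))
np.savez("w2.npz",E=f["extrinsics"],K=f["K"])
im=f["color"].copy()
for e in r.trace("seal_hook",f)[:1]: print(round(e["p"],2),np.round(e["centre"]),e["pixels"].sum(),onz(f,e["centre"],.02).round(3))
c,s=np.cos(np.radians(8)),np.sin(np.radians(8))
for x,y,z in((8,0,34),(-28,7,34),(28,7,34),(-28,-7,34),(28,-7,34),(-61,0,30),(120,0,6)):
    p=proj(f,[.468+(c*x-s*y)/1000,.349+(s*x+c*y)/1000,z/1000]);cv2.circle(im,tuple(int(v) for v in p),2,(0,0,255),-1)
cv2.imwrite("pics/w2.png",im)
E
```

```text
4.6833 [0.47326992 0.34877508 0.12710407] 97.9537927592136
0.94 [600. 131.] 15963 [0.39  0.546 0.02 ]
```

View pics/w2.png

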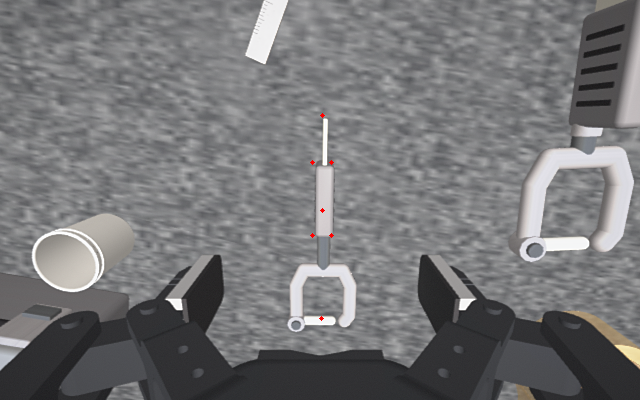

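The dots predicted from my hook pose lie on the grip within 2 px: tail (325,119), grip (325,165–236), gate (320,320). The big look-alike stays well clear on the right. I'll descend and grip.

Emit:
play_rows([
  {"rot": [0,0,0],"linear": [0.1,0.06,-0.7],"hand": 0},
  {"rot": [0,0,0],"linear": [0.1,0.06,-1.4],"hand": 0},
  {"rot": [0,0,0],"linear": [0.1,0.06,-2],"hand": 0},
  {"rot": [0,0,0],"linear": [0.1,0.06,-2.5],"hand": 0},
  {"rot": [0,0,0],"linear": [0.1,0.06,-2.8],"hand": 0},
  {"rot": [0,0,0],"linear": [0.1,0.06,-3.0],"hand": 0},
  {"rot": [0,0,0],"linear": [0.1,0.06,-3.05],"hand": 0},
  {"rot": [0,0,0],"linear": [0.1,0.06,-3.05],"hand": 120},
  {"rot": [0,0,0],"linear": [0.1,0.06,-3.05],"hand": 255},
  {"rot": [0,0,0],"linear": [0.1,0.06,-3.05],"hand": 255},
  {"rot": [0,0,0],"linear": [0.1,0.06,-3.05],"hand": 255},
  {"rot": [0,0,0],"linear": [0.1,0.06,-3.05],"hand": 255},
  {"rot": [0,0,0],"linear": [0.1,0.06,-3.05],"hand": 255},
  {"rot": [0,0,0],"linear": [0.1,0.06,-3.05],"hand": 255},
  {"rot": [0,0,0],"linear": [0.1,0.06,-3.05],"hand": 255},
  {"rot": [0,0,0],"linear": [0.1,0.06,-3.05],"hand": 255},
], newtons=90)

```text
clock: 6.12
tcp_pos: [0.4796, 0.3518, 0.0097]
tool_rot: [-2.063, -2.369, 0.001]
ft_force: [-0.5, -0.8, 5.5]
finger_gap: 0.141
```

```bash
python3 - <<'E'
from h import *
st=r.read_state();print(st)
E
```

```text
{'clock': 6.1167, 'joints': array([ 6.32793185e-01,  5.48904197e-01, -3.05044587e-01,  7.17539729e-01,
        2.35529680e-04,  4.95132399e-01]), 'joint_vel': array([-0.00089259, -0.00027774,  0.00106863,  0.00079694, -0.00067623,
        0.00047262]), 'joint_efforts': array([-5.39308414e-02, -4.76013494e+01,  1.90604138e+01, -4.49947799e-01,
       -2.61001271e-02, -1.91186741e-02]), 'tcp_pos': array([0.47957587, 0.35181526, 0.00970324]), 'tool_rot': array([-2.06314861e+00, -2.36867525e+00,  9.79360237e-04]), 'ft_force': array([-0.45639698, -0.77098582,  5.51498668]), 'wrist_torque': array([-0.07725483,  0.13790643, -0.03063115]), 'finger_gap': 0.14060397349039164}
```

Emit:
play_rows([
  {"rot": [0,0,0],"linear": [0,0,0.3],"hand": 255},
  {"rot": [0,0,0],"linear": [-0.2,0,0.7],"hand": 255},
  {"rot": [0,0,0],"linear": [-0.6,-0.1,1.1],"hand": 255},
  {"rot": [0,0,-0.2],"linear": [-1.2,-0.5,1.25],"hand": 255},
  {"rot": [0,0,-0.5],"linear": [-1.9,-1,1.25],"hand": 255},
  {"rot": [0,0,-0.8],"linear": [-2.4,-1.7,1.25],"hand": 255},
  {"rot": [0,0,-1.1],"linear": [-2.8,-2.5,1.25],"hand": 255},
  {"rot": [0,0,-1.4],"linear": [-2.84,-3.3,1.25],"hand": 255},
  {"rot": [0,0,-1.7],"linear": [-2.84,-4.1,1.25],"hand": 255},
  {"rot": [0,0,-1.92],"linear": [-2.84,-4.9,1.25],"hand": 255},
  {"rot": [0,0,-1.92],"linear": [-2.84,-5.6,1.25],"hand": 255},
  {"rot": [0,0,-1.92],"linear": [-2.84,-6.2,1.25],"hand": 255},
  {"rot": [0,0,-1.92],"linear": [-2.84,-6.6,1.25],"hand": 255},
  {"rot": [0,0,-1.92],"linear": [-2.84,-6.78,1.1],"hand": 255},
  {"rot": [0,0,-1.92],"linear": [-2.84,-6.78,0.8],"hand": 255},
  {"rot": [0,0,-1.92],"linear": [-2.84,-6.78,0.5],"hand": 255},
  {"rot": [0,0,-1.92],"linear": [-2.84,-6.78,0.3],"hand": 255},
  {"rot": [0,0,-1.92],"linear": [-2.84,-6.78,0.3],"hand": 255},
])

```text
clock: 7.62
tcp_pos: [0.3643, 0.0806, 0.02]
tool_rot: [-2.289, -2.148, 0.005]
ft_force: [-0.3, 0.3, -2.8]
finger_gap: 0.15
```

```bash
python3 - <<'E'
from h import *
f,st=wrist();print(st["clock"],st["tcp_pos"],yawx(st),st["ft_force"],st["wrist_torque"],st["finger_gap"])
s=r.grab_frame("scene");d=r.grab_frame("side")
w=f["color"][180:400,170:470]
cv2.imwrite("pics/e_w.png",f["color"]);cv2.imwrite("pics/e_s.png",s["color"]);cv2.imwrite("pics/e_d.png",d["color"])
np.savez("w3.npz",E=f["extrinsics"],K=f["K"],sE=s["extrinsics"],sK=s["K"],dE=d["extrinsics"],dK=d["K"])
A=cv2.resize(w,(800,293*2)[:1]+(300,),interpolation=3)
B=np.hstack([cv2.resize(s["color"][110:210,310:443],(400,300),interpolation=3),cv2.resize(d["color"][130:230,260:393],(400,300),interpolation=3)])
cv2.imwrite("pics/e.png",np.vstack([cv2.resize(f["color"][200:400,200:467],(800,300),interpolation=3)*0+cv2.resize(f["color"][100:400,:],(800,300)),B]))
E
```

```text
7.6167 [0.3643122  0.08062335 0.01999453] 86.38120201008242 [-0.27048856  0.25460542 -2.7989713 ] [-0.00263083  0.11136856  0.01502005] 0.14987532463833703
```

View pics/e.png

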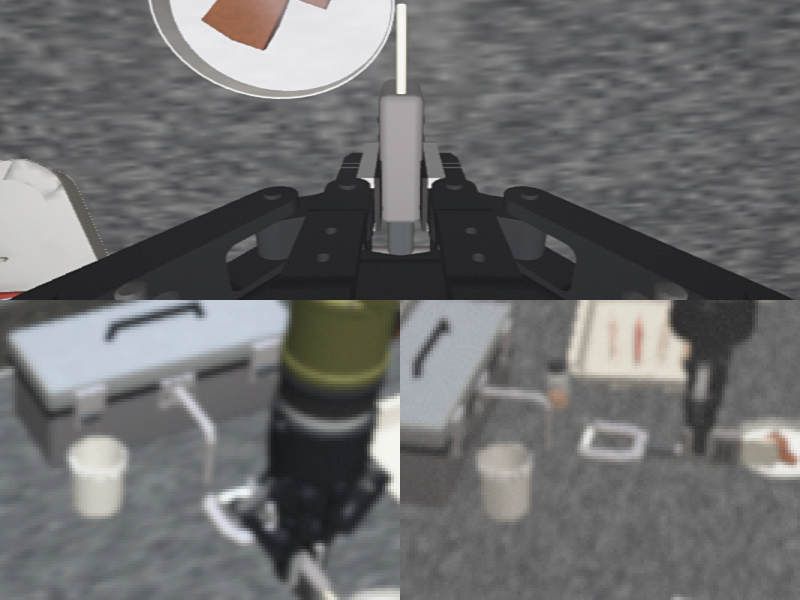

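Composite: in the wrist part the grip sits straight between the pads. In the side part the frame is at (612,440), just in front of the leg's foot at (547,448). I'll overlay the predicted frame and leg to check the lateral alignment.

```bash
cat > ov.py <<'E'
from h import *
z=np.load("w3.npz");t=np.array([.3643,.0806]);psi=np.radians(86.38-90);c,s=np.cos(psi),np.sin(psi)
mid=t-.0095*np.array([c,s]);e=24;zz=.0103+.012
H=lambda x,y:[mid[0]+(c*x-s*y)/1000,mid[1]+(s*x+c*y)/1000,zz]
out=[]
for n,(u0,v0,w,h) in(("s",(360,125,60,65)),("d",(290,140,60,65))):
    f=dict(extrinsics=z[n+"E"],K=z[n+"K"]);im=cv2.imread(f"pics/e_{n}.png")[v0:v0+h,u0:u0+w];k=400/w
    im=cv2.resize(im,(400,int(h*k)),interpolation=3)
    q=lambda P:tuple(int(v) for v in (proj(f,P)-[u0,v0]+.5)*k)
    cv2.polylines(im,[np.array([q(H(*p)) for p in((49+e,-24),(96+e,-24),(96+e,24),(49+e,24))])],True,(0,0,255),1)
    for y,col in((.0745,(0,255,0)),(.068,(255,128,0))): cv2.line(im,q([.513,y,0]),q([.513,y,.056]),col,1)
    out.append(im)
cv2.imwrite("pics/ov.png",np.hstack(out))
E
python3 ov.py
```

```text
(no output)
```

View pics/ov.png

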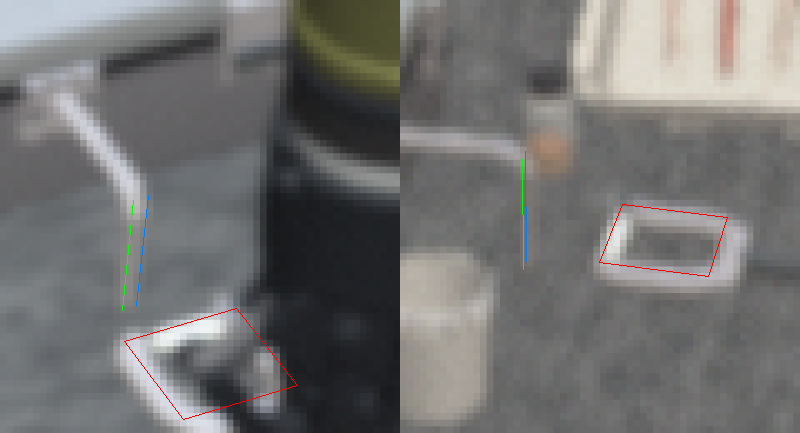

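The overlay fits within about 3 mm, with the frame front drooping a little. The leg should be at roughly hook y of +1 to +3. I'll advance to near contact.

Emit:
play_rows([
  {"rot": [0,0,0],"linear": [0.1,-0.02,0],"hand": 255},
  {"rot": [0,0,0],"linear": [0.3,-0.04,0],"hand": 255},
  {"rot": [0,0,0],"linear": [0.5,-0.06,0],"hand": 255},
  {"rot": [0,0,0],"linear": [0.6,-0.06,0],"hand": 255},
  {"rot": [0,0,0],"linear": [0.6,-0.06,0],"hand": 255},
  {"rot": [0,0,0],"linear": [0.6,-0.06,0],"hand": 255},
], newtons=110)

```text
clock: 8.27
tcp_pos: [0.3906, 0.0786, 0.0217]
tool_rot: [-2.29, -2.15, 0.001]
ft_force: [-0.4, -0.4, -1.5]
finger_gap: 0.138
```

Emit:
play_rows([
  {"rot": [0,0,0],"linear": [0.05,0,0],"hand": 255},
  {"rot": [0,0,0],"linear": [0.1,-0.01,0],"hand": 255},
  {"rot": [0,0,0],"linear": [0.15,-0.01,0],"hand": 255},
  {"rot": [0,0,0],"linear": [0.15,-0.01,0],"hand": 255},
])

```text
clock: 8.6
tcp_pos: [0.3954, 0.078, 0.0214]
tool_rot: [-2.289, -2.149, 0.004]
ft_force: [-3.3, -0.1, -1.1]
finger_gap: 0.14
```

Emit:
play_rows([
  {"rot": [0,0,0],"linear": [0.05,0,0],"hand": 255},
  {"rot": [0,0,0],"linear": [0.1,-0.01,0],"hand": 255},
  {"rot": [0,0,0],"linear": [0.15,-0.01,0],"hand": 255},
  {"rot": [0,0,0],"linear": [0.15,-0.01,0],"hand": 255},
])

```text
clock: 8.93
tcp_pos: [0.4011, 0.0775, 0.0213]
tool_rot: [-2.289, -2.148, 0.005]
ft_force: [-2.5, -0.5, -1.5]
finger_gap: 0.136
```

Contact came at TCP x of about 0.394, with a gate-like 3 N. I'll keep going in steps.

Emit:
play_rows([
  {"rot": [0,0,0],"linear": [0.05,0,0],"hand": 255},
  {"rot": [0,0,0],"linear": [0.1,-0.01,0],"hand": 255},
  {"rot": [0,0,0],"linear": [0.15,-0.01,0],"hand": 255},
  {"rot": [0,0,0],"linear": [0.2,-0.01,0],"hand": 255},
  {"rot": [0,0,0],"linear": [0.25,-0.02,0],"hand": 255},
  {"rot": [0,0,0],"linear": [0.25,-0.02,0],"hand": 255},
])

```text
clock: 9.43
tcp_pos: [0.4109, 0.0763, 0.021]
tool_rot: [-2.289, -2.148, 0.007]
ft_force: [-4.2, -1.0, -2.3]
finger_gap: 0.135
```

Emit:
play_rows([
  {"rot": [0,0,0],"linear": [0.05,0,0],"hand": 255},
  {"rot": [0,0,0],"linear": [0.1,-0.01,0],"hand": 255},
  {"rot": [0,0,0],"linear": [0.15,-0.01,0],"hand": 255},
  {"rot": [0,0,0],"linear": [0.2,-0.01,0],"hand": 255},
  {"rot": [0,0,0],"linear": [0.25,-0.02,0],"hand": 255},
  {"rot": [0,0,0],"linear": [0.25,-0.02,0],"hand": 255},
])

```text
clock: 9.93
tcp_pos: [0.4215, 0.0746, 0.0209]
tool_rot: [-2.292, -2.148, 0.009]
ft_force: [-2.5, -3.3, -3.7]
finger_gap: 0.14
```

Emit:
play_rows([
  {"rot": [0,0,0],"linear": [0.04,0,0],"hand": 255},
  {"rot": [0,0,0],"linear": [0.08,0,0],"hand": 255},
  {"rot": [0,0,0],"linear": [0.12,-0.01,0],"hand": 255},
  {"rot": [0,0,0],"linear": [0.12,-0.01,0],"hand": 255},
])

```text
clock: 10.27
tcp_pos: [0.4298, 0.0751, 0.0218]
tool_rot: [2.291, 2.147, 0.0]
ft_force: [0.7, 0.1, -1.8]
finger_gap: 0.14
```

The force dropped to about zero after 35 mm of gate travel, so it has probably snapped shut. I'll go in 3 mm more for margin, look, then pull back.

Emit:
play_rows([
  {"rot": [0,0,0],"linear": [0.04,0,0],"hand": 255},
  {"rot": [0,0,0],"linear": [0.07,0,0],"hand": 255},
  {"rot": [0,0,0],"linear": [0.07,0,0],"hand": 255},
])

```text
clock: 10.52
tcp_pos: [0.4342, 0.0756, 0.0222]
tool_rot: [2.289, 2.147, 0.004]
ft_force: [0.4, -0.2, -2.6]
finger_gap: 0.136
```

```bash
python3 - <<'E'
from h import *
s=r.grab_frame("scene");d=r.grab_frame("side")
cv2.imwrite("pics/g.png",np.hstack([cv2.resize(i[v:v+65,u:u+60],(400,433),interpolation=3) for i,u,v in((s["color"],355,130),(d["color"],280,140))]))
E
```

```text
(no output)
```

View pics/g.png

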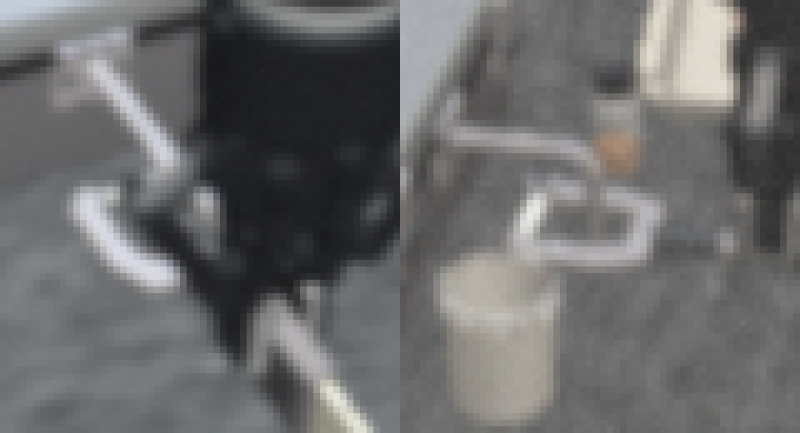

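The side part shows the gate shut, the white bar at (530,220), and the leg inside the frame at (597,235). Now the tug.

Emit:
play_rows([
  {"rot": [0,0,0],"linear": [-0.1,0.01,0],"hand": 255},
  {"rot": [0,0,0],"linear": [-0.2,0.01,0],"hand": 255},
  {"rot": [0,0,0],"linear": [-0.3,0.02,0],"hand": 255},
  {"rot": [0,0,0],"linear": [-0.4,0.03,0],"hand": 255},
  {"rot": [0,0,0],"linear": [-0.5,0.03,0],"hand": 255},
  {"rot": [0,0,0],"linear": [-0.5,0.03,0],"hand": 255},
])

```text
clock: 11.12
tcp_pos: [0.4112, 0.0764, 0.0217]
tool_rot: [2.291, 2.149, -0.001]
ft_force: [-0.2, -0.1, -1.7]
finger_gap: 0.141
```

Emit:
play_rows([
  {"rot": [0,0,0],"linear": [-0.03,0,0],"hand": 255},
  {"rot": [0,0,0],"linear": [-0.06,0,0],"hand": 255},
  {"rot": [0,0,0],"linear": [-0.1,0.01,0],"hand": 255},
  {"rot": [0,0,0],"linear": [-0.1,0.01,0],"hand": 255},
])

```text
clock: 11.45
tcp_pos: [0.4102, 0.0769, 0.0224]
tool_rot: [2.288, 2.145, 0.005]
ft_force: [5.1, -1.3, -3.9]
finger_gap: 0.143
```

Emit:
play_rows([
  {"rot": [0,0,0],"linear": [-0.08,0,0],"hand": 255},
  {"rot": [0,0,0],"linear": [-0.1,0.01,0],"hand": 255},
  {"rot": [0,0,0],"linear": [-0.12,0.01,0],"hand": 255},
  {"rot": [0,0,0],"linear": [-0.12,0.01,0],"hand": 255},
  {"rot": [0,0,0],"linear": [-0.12,0.01,0],"hand": 255},
  {"rot": [0,0,0],"linear": [-0.12,0.01,0],"hand": 255},
  {"rot": [0,0,0],"linear": [-0.12,0.01,0],"hand": 255},
])

```text
clock: 12.03
tcp_pos: [0.41, 0.0773, 0.0233]
tool_rot: [2.285, 2.14, 0.013]
ft_force: [6.6, -1.7, -4.7]
finger_gap: 0.139
```

Emit:
play_rows([
  {"rot": [0,0,0],"linear": [-0.1,0,0],"hand": 255},
  {"rot": [0,0,0],"linear": [-0.13,0.01,0],"hand": 255},
  {"rot": [0,0,0],"linear": [-0.15,0.01,0],"hand": 255},
  {"rot": [0,0,0],"linear": [-0.15,0.01,0],"hand": 255},
  {"rot": [0,0,0],"linear": [-0.15,0.01,0],"hand": 255},
  {"rot": [0,0,0],"linear": [-0.15,0.01,0],"hand": 255},
  {"rot": [0,0,0],"linear": [-0.15,0.01,0],"hand": 255},
  {"rot": [0,0,0],"linear": [-0.15,0.01,0],"hand": 255},
  {"rot": [0,0,0],"linear": [-0.15,0.01,0],"hand": 255},
  {"rot": [0,0,0],"linear": [-0.15,0.01,0],"hand": 255},
])

```text
clock: 12.87
tcp_pos: [0.4099, 0.0777, 0.0246]
tool_rot: [2.281, 2.134, 0.024]
ft_force: [10.1, -1.9, -5.8]
finger_gap: 0.141
```

Emit:
play_rows([
  {"rot": [0,0,0],"linear": [0.1,0,0],"hand": 255},
  {"rot": [0,0,0],"linear": [0.2,-0.01,0],"hand": 255},
  {"rot": [0,0,0],"linear": [0.3,-0.02,0],"hand": 255},
  {"rot": [0,0,0],"linear": [0.3,-0.02,0],"hand": 255},
])

```text
clock: 13.2
tcp_pos: [0.4224, 0.077, 0.0245]
tool_rot: [2.281, 2.134, 0.024]
ft_force: [-0.3, 0.0, -2.3]
finger_gap: 0.133
```

```bash
python3 - <<'E'
from h import *
st=r.read_state();M=R.from_rotvec(st["tool_rot"]).as_matrix();z=M[:,2]
print(st["clock"],st["tcp_pos"],z,yawx(st),"rot units to vertical",np.degrees(np.cross(z,[0,0,-1]))/6,st["ft_force"])
E
```

```text
13.2 [0.42237762 0.07695292 0.02448447] [ 0.02316623 -0.00258545 -0.99972828] 86.17403375781706 rot units to vertical [0.02468925 0.2212212  0.        ] [-0.3032523   0.0034107  -2.29225035]
```

Emit:
play_rows([
  {"rot": [0.02,0.1,0],"linear": [0,0,-0.05],"hand": 255},
  {"rot": [0.02,0.22,0],"linear": [0,0,-0.12],"hand": 255},
  {"rot": [0.02,0.22,0],"linear": [0,0,-0.2],"hand": 255},
  {"rot": [0.02,0.22,0],"linear": [0,0,-0.28],"hand": 255},
  {"rot": [0.02,0.22,0],"linear": [0,0,-0.35],"hand": 255},
  {"rot": [0.02,0.22,0],"linear": [0,0,-0.38],"hand": 255},
  {"rot": [0.02,0.22,0],"linear": [0,0,-0.38],"hand": 255},
])

```text
clock: 13.78
tcp_pos: [0.4219, 0.0769, 0.0097]
tool_rot: [2.294, 2.146, -0.001]
ft_force: [-2.7, 0.1, 7.5]
finger_gap: 0.141
```

Emit:
play_rows([
  {"rot": [0,0,0],"linear": [0,0,0],"hand": 200},
  {"rot": [0,0,0],"linear": [0,0,0],"hand": 150},
  {"rot": [0,0,0],"linear": [0,0,0],"hand": 80},
  {"rot": [0,0,0],"linear": [0,0,0],"hand": 0},
  {"rot": [0,0,0],"linear": [0,0,0],"hand": 0},
  {"rot": [0,0,0],"linear": [0,0,0],"hand": 0},
  {"rot": [0,0,0],"linear": [0,0,0],"hand": 0},
  {"rot": [0,0,0],"linear": [0,0,0.3],"hand": 0},
  {"rot": [0,0,0],"linear": [0,0,0.8],"hand": 0},
  {"rot": [0,0,0],"linear": [-0.3,0,1.6],"hand": 0},
  {"rot": [0,0,0],"linear": [-1,0,2.5],"hand": 0},
  {"rot": [0,0,0],"linear": [-1.8,0,3.4],"hand": 0},
  {"rot": [0,0,0],"linear": [-2.2,0,4.2],"hand": 0},
  {"rot": [0,0,0],"linear": [-2.2,0,4.6],"hand": 0},
  {"rot": [0,0,0],"linear": [-2.2,0,4.6],"hand": 0},
])

```text
clock: 15.03
tcp_pos: [0.3354, 0.0775, 0.1978]
tool_rot: [2.291, 2.144, 0.01]
ft_force: [0.1, 0.4, 0.1]
finger_gap: 1.001
```

```bash
python3 - <<'E'
from h import *
f,st=wrist();print(st["clock"],st["tcp_pos"],st["finger_gap"])
s=r.grab_frame("scene");d=r.grab_frame("side")
for n,g in(("s",s),("d",d)):
    for t in("white_jar","vial"): print(n,t,[(round(e["p"],2),np.round(e["centre"])) for e in r.trace(t,g)[:1]])
B=np.hstack([cv2.resize(s["color"][130:200,340:433],(400,300),interpolation=3),cv2.resize(d["color"][140:210,265:358],(400,300),interpolation=3)])
cv2.imwrite("pics/z.png",np.vstack([cv2.resize(f["color"][120:345,20:620],(800,300),interpolation=3),B]))
E
```

```text
15.0333 [0.33543905 0.07746073 0.19777038] 1.0009054570054894
s white_jar [(0.94, array([341., 168.]))]
s vial []
d white_jar [(0.59, array([291., 191.]))]
d vial [(0.65, array([309., 156.]))]
```

View pics/z.png

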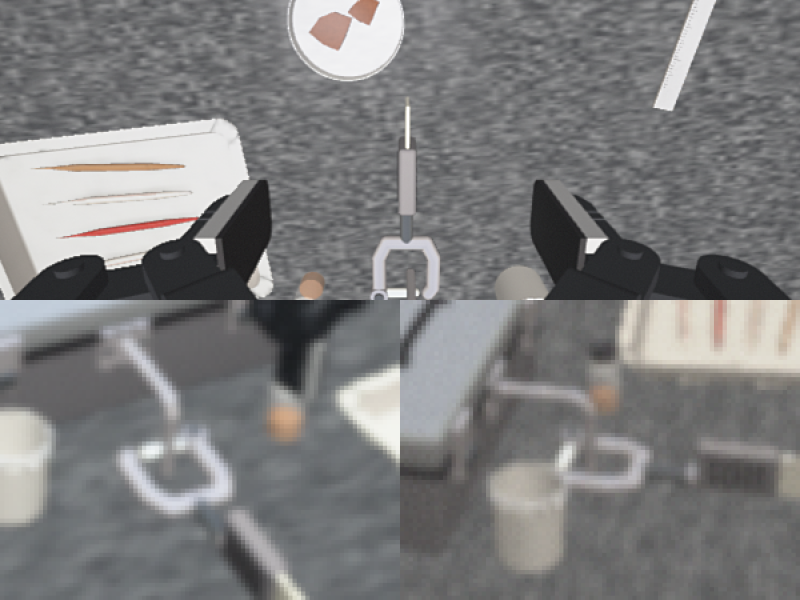

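The final views show the hook lying flat with the gate shut and the leg inside the frame: wrist (410,280), scene (170,460), side (593,455). The jar and vial haven't moved and the gripper is clear.

```bash
python3 -c "
from h import *
print(r.job_done())"
```

```text
the job is handed in; nothing more can be done
None
```

The smaller hook is clipped on the ring with its gate shut, lying flat and let go. I handed the job in at about 15 s; no verdict was reported.

- **Going in:** the leg met the gate at TCP x ≈ 0.394. The push took about 3–5 N in the readings between steps. The force fell to about zero after 35 mm of travel, and the side camera then showed the gate shut with the leg inside.
- **Tug:** it lasted over a second, and the readings rose from 5 to 10 N (limit 16 N).
- **Last checks:** in the final wrist, scene and side pictures the hook looks flat, with the leg inside the frame and the gate shut. The jar and vial look unmoved and the gripper is open and clear.
- **Disagreements:**
  - The cameras differed by about 5 mm on the ring leg's sideways position; going in caused no trouble.
  - The network missed the vial in the last scene picture, though it shows there and was found in the side view.
  - Gate angle and hook height were judged only from pictures and forces, not measured directly.

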